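Mark the tested cores: turn their rack tags over

ROBOT

A 6-joint arm with a two-finger parallel gripper is mounted at the origin on a cart in front of the work surface, level with it; the furniture and walls round the work are solid. World frame = base frame: x ahead of the robot, y to its left, z up, the work surface at z = 0. Lengths are in m, angles in degrees, forces in N, time in s.
With the tool pointing down it reaches from about 0.25 to 0.725 m from the base axis. Payload 9.7 kg.
Tool frame: the origin (TCP) lies at the centre of the arm's flange, where the gripper is bolted on; the fingertips stand 173 mm ahead of it and the grasp point (between the pads) lies 155 mm ahead of it; z points along the fingers, y is the line along which they close (so a half turn about z gives the same grasp; the last joint's range is limited). The gripper opens to 85 mm and grips with 20 to 120 N. Pads are 22 mm wide; open, the fingers measure 114 mm over their backs; the gripper's body (76 mm by 85 mm) begins 54 mm behind the grasp point. The pads swing forward as they close: fully open they stand 13 mm farther back than shut.
Start: joints at [64.687, 4.979, 10.078, 95.1, 0, 90], TCP at [0.235, 0.497, 0.405] pointing down, gripper open.
Joint ranges: [-179.16, 179.16], [-48.56, 103.87], [-65.8, 70.77], [-126.05, 130.52], [-82.76, 87.17], [-180, 180]. Speed limits (degrees/s): [127.2, 127.2, 147.25, 180, 180, 180].

INTERFACE

Orientations are given as [roll, pitch, yaw] about the fixed x, y, z axes, in that order (R = Rz(yaw) Ry(pitch) Rx(roll)).
In Python, from plant import sense, camera, calibration, order gives the robot as it stands.
- The arm moves only by the tool play_rows, never from a script. Its argument "steps" is a list of rows, each an object with "rot": the turn, a rotation vector about the tool's x, y, z in degrees, a list of three; "delta_pos": the shift along the tool's x, y, z in mm, a list of three; "fingers": the gripper command: -1 is fully open, 1 is shut, values between are in proportion. A call has 1 to 20 rows; each row is the pose to reach, as a shift and turn from the pose commanded when the call began, along the tool's axes at that moment; what a row does not reach only later rows make up. A row lasts 1/10 s, in which the tool goes at most 50 mm and 8.59 degrees, less where a joint would pass 70% of its speed; a pose out of reach is approached as far as the arm can. A call with a gripper value outside its range is refused whole. The fingers move at their own pace and stop on an object; "newtons" is the grip in N (left out, the last holds). Time passes only in rows, so rows that repeat a pose let the fingers close. It gives the time, the measured TCP pose, the force, the opening and the grip force at its end, in the units of the state.
- sense(): the state, without advancing time (a new reading comes with each control period).
- camera(name): name is "side" or "top"; returns (picture, depth): 420x560x3 uint8, red, green, blue; 420x560 float32, m along the optical axis (not along the pixel's ray), 0 where there is no reading.
- calibration(name): a dict with "fx", "fy", "cx", "cy" (pixels), "R" (3x3) and "t" (3): a world point X has camera coordinates R X + t. Camera axes: x right, y down, z forward; pixel columns grow to the right and rows downward; lengths in m; the calibration is good to about 2 mm. A picture is of the moment at which its call begins. calibration takes no time and is no camera call.
- order.hand_in(): hands the job in; it is judged then, once.
The state is a dict: "clock": time; "joints": joint angles; "dq": joint speeds; "joint_efforts": joint torques, N m; "ee_pos": TCP position; "tcp_rot": TCP orientation; "wrist_force": force on the tool from outside, world axes, zero at the start; "moment": the same for the moment, N m; "finger_gap": opening from 0.0 (shut) to 1.0 (fully open); "grip_force": force on a finger pad.
Only numpy, scipy, OpenCV 4.12 (cv2) and the standard library are available. Lean on these libraries where they do the work, as an engineer would, in place of code of your own. Each camera call takes 0.05 s, during which the arm holds its last target. There are 200 camera calls.

TASK

Both round concrete cores in the rack have been tested: with a fingertip, push the thumb lever beside the hinged metal tag in front of each core, so that the tag swings up and over its hinge, lies fully down on the far side and shows the cross instead of the ring. Push gently, without pinching or lifting anything; leave the cube's tag as it is, and the concrete pieces and the other things on the worktop where they are.

Things in the scene. Friction and masses are not known exactly. Their poses are not given: they have to be found in the camera images.
- rack: Grey fixed rack on the worktop, right of the middle, 180 x 300 mm, base 6 mm thick. Origin on the worktop under the middle tag's hinge; z up, +x to its back (away from the robot), +y to its left end. At the back three bays 100 mm apart with low rims (top 15 mm above the worktop), a concrete specimen in each; in front of every bay a metal tag on a hinge stand.
- hinge_left (a point): Centre of the hinge of the left tag (as seen from the robot), on the pin's axis, 60 mm above the worktop; axes as the rack's, the pin runs along y. The bay of this tag is 90 mm behind it (+x), its middle 12 mm farther left. Stand cheeks 16 mm long in x, 46 mm wide over all, rise 8 mm above the pin.
- tag_left (a joint): Angle of the left tag: 0 = lies level on the robot's side of its hinge (rack -x), ring mark up; 1.57 = stands upright; 3.14 = lies level on the far side, cross mark up; stops at 0 and 3.14. Aluminium plate 3 mm thick, 36 mm wide, reaching 52 mm from the pin, about 50 g, no spring, slight damping: once past upright it sinks down on the far side by itself in under 1 s.
- lever_left (a point): Middle of the round end (8 mm thick) of the left tag's thumb lever, a flat arm 24 mm wide, fixed to the same pin and turning with the tag: centred 45 mm to the left (+y) of the hinge point, beside the plate. It reaches 45 mm from the pin and stands 60 degrees ahead of the plate: at tag angle 0 it leans 30 degrees from upright towards the robot, its end 20 mm before and 36 mm above the pin.
- bay_left (a point): Middle of the floor of the left bay, 6 mm above the worktop, behind the left tag.
- hinge_middle (a point): Centre of the hinge of the middle tag (as seen from the robot), on the pin's axis, 60 mm above the worktop; axes as the rack's, the pin runs along y. The bay of this tag is 90 mm behind it (+x), its middle 12 mm farther left. Stand cheeks 16 mm long in x, 46 mm wide over all, rise 8 mm above the pin.
- tag_middle (a joint): Angle of the middle tag: 0 = lies level on the robot's side of its hinge (rack -x), ring mark up; 1.57 = stands upright; 3.14 = lies level on the far side, cross mark up; stops at 0 and 3.14. Aluminium plate 3 mm thick, 36 mm wide, reaching 52 mm from the pin, about 50 g, no spring, slight damping: once past upright it sinks down on the far side by itself in under 1 s.
- lever_middle (a point): Middle of the round end (8 mm thick) of the middle tag's thumb lever, a flat arm 24 mm wide, fixed to the same pin and turning with the tag: centred 45 mm to the left (+y) of the hinge point, beside the plate. It reaches 45 mm from the pin and stands 60 degrees ahead of the plate: at tag angle 0 it leans 30 degrees from upright towards the robot, its end 20 mm before and 36 mm above the pin.
- bay_middle (a point): Middle of the floor of the middle bay, 6 mm above the worktop, behind the middle tag.
- hinge_right (a point): Centre of the hinge of the right tag (as seen from the robot), on the pin's axis, 60 mm above the worktop; axes as the rack's, the pin runs along y. The bay of this tag is 90 mm behind it (+x), its middle 12 mm farther left. Stand cheeks 16 mm long in x, 46 mm wide over all, rise 8 mm above the pin.
- tag_right (a joint): Angle of the right tag: 0 = lies level on the robot's side of its hinge (rack -x), ring mark up; 1.57 = stands upright; 3.14 = lies level on the far side, cross mark up; stops at 0 and 3.14. Aluminium plate 3 mm thick, 36 mm wide, reaching 52 mm from the pin, about 50 g, no spring, slight damping: once past upright it sinks down on the far side by itself in under 1 s.
- lever_right (a point): Middle of the round end (8 mm thick) of the right tag's thumb lever, a flat arm 24 mm wide, fixed to the same pin and turning with the tag: centred 45 mm to the left (+y) of the hinge point, beside the plate. It reaches 45 mm from the pin and stands 60 degrees ahead of the plate: at tag angle 0 it leans 30 degrees from upright towards the robot, its end 20 mm before and 36 mm above the pin.
- bay_right (a point): Middle of the floor of the right bay, 6 mm above the worktop, behind the right tag.
- core_standing: Round grey concrete core standing on end, 50 mm across, 100 mm high, loose in one of the bays. Origin at the centre of its underside.
- core_lying: Round grey concrete core lying on its side, 45 mm across, 80 mm long, lying along the rack's y, loose in one of the bays. Origin at the middle of its underside.
- cube: Dark concrete cube, 50 mm, loose in one of the bays. Origin at the centre of its underside.
- marker: Marker pen 135 x 17 mm, 16 mm high, lying on the worktop in front of the rack, about 100 mm before the hinges. Bystander.
- tape_measure: Tape measure 62 x 74 x 36 mm, on the worktop left of the rack. Bystander.
- plug_thermostat: White plug-in thermostat, 38 x 98 x 31 mm, on the worktop left of the rack. Bystander.
Mind the look-alikes: they are no part of the job. What is shaped like the cube but yellow is not meant.

How it is judged (in metres and radians):
At the end, for the whole second after the job is handed in: The tags in front of the two round cores lie fully over on the far side (angle above 3.0 rad) with the cross up, the cube's tag still lies on the near side (below 0.1 rad), all tags at rest, and each specimen is within 15 mm of where it began (((horizontal distance between cube and bay_left below 0.05 m and value of joint tag_left below 0.1 rad) or (horizontal distance between cube and bay_left above 0.05 m and value of joint tag_left above 3 rad)) and velocity of joint tag_left between -0.1 and 0.1 rad/s and ((horizontal distance between cube and bay_middle below 0.05 m and value of joint tag_middle below 0.1 rad) or (horizontal distance between cube and bay_middle above 0.05 m and value of joint tag_middle above 3 rad)) and velocity of joint tag_middle between -0.1 and 0.1 rad/s and ((horizontal distance between cube and bay_right below 0.05 m and value of joint tag_right below 0.1 rad) or (horizontal distance between cube and bay_right above 0.05 m and value of joint tag_right above 3 rad)) and velocity of joint tag_right between -0.1 and 0.1 rad/s and distance of each of core_standing, core_lying, cube from where it was at the start of the episode below 0.015 m); the robot touches nothing.
It fails at once if the cube's tag is turned up ((horizontal distance between cube and bay_left below 0.05 m and value of joint tag_left above 0.4 rad) or (horizontal distance between cube and bay_middle below 0.05 m and value of joint tag_middle above 0.4 rad) or (horizontal distance between cube and bay_right below 0.05 m and value of joint tag_right above 0.4 rad)).
It fails at once if a specimen is shifted or lifted by more than 15 mm (distance of any of core_standing, core_lying, cube from where it was at the start of the episode above 0.015 m).
It fails at once if the marker, tape measure or thermostat is shifted or lifted by more than 20 mm (distance of any of marker, tape_measure, plug_thermostat from where it was at the start of the episode above 0.02 m).
It fails at once if a tag is pinched or pressed with more than 25 N (contact force between any of tag_left, tag_middle, tag_right and the arm above 25 N or contact force between any of tag_left, tag_middle, tag_right and the fingers above 25 N).
It also fails if it takes over 51 s, if anything falls off the work surface, if the arm or the gripper's body presses on something with over 40 N, if the wrist force passes 120 N, or if a joint passes its speed limit or range.

## Working session

There is one attempt and no reset: what is moved stays moved. The work goes in short steps, Python scripts to look and compute and a tool call to move; the robot and the scene stay as the last step left them, time stands still between calls to the robot, and variables do not carry over. Pictures are saved under pics/ and viewed, at most 10 in all, crops included, and the job is handed in when it is done.

Besides the shell and the picture viewer there is one more tool, called after "Call:" by a JSON object that holds its "name" and its "arguments", one argument or row to a line. play_rows: Moves the arm, as the interface text tells. Its arguments: {"type":"object","properties":{"steps":{"type":"array"},"newtons":{"type":"number"}},"required":["steps"]}

```bash
mkdir -p pics
cat > h.py <<'E'
import numpy as np, cv2
from plant import sense, camera, calibration, order
def shot(n,f):
    p,d=camera(n); cv2.imwrite('pics/'+f+'.png',p[:,:,::-1]); np.savez('pics/'+f+'.npz',p=p,d=d); return p,d
def pts(n,d):
    c=calibration(n); v,u=np.mgrid[:d.shape[0],:d.shape[1]]
    X=np.stack([(u-c['cx'])/c['fx']*d,(v-c['cy'])/c['fy']*d,d],-1)
    return (X-np.array(c['t']))@np.array(c['R'])   # R^T (X-t)
E
python3 - <<'E'
from h import *
print(sense())
for n in('top','side'):
    p,d=shot(n,n+'0'); c=calibration(n); print(n,-np.array(c['R']).T@np.array(c['t']),c['fx'],np.array(c['R'])[2])
E
```

```text
{'clock': 0.0, 'joints': array([6.46866880e+01, 5.01153047e+00, 1.00325436e+01, 9.50976940e+01,
       9.04532951e-04, 8.99993749e+01]), 'dq': array([ 0.02772803, -0.02103325, -0.00617007,  0.04831844,  0.04959516,
       -0.03866964]), 'joint_efforts': array([ 3.21927128e-04, -5.20387459e+01,  4.64804971e+01,  1.63634797e-02,
        8.87413398e-05, -1.70074480e-05]), 'ee_pos': array([0.23516313, 0.49719655, 0.40396166]), 'tcp_rot': array([-1.79923319e+02, -9.05368751e-04,  1.54687312e+02]), 'wrist_force': array([ 0.99481011,  0.02032405, -0.44651889]), 'moment': array([-0.00862374,  0.04028913, -0.01526158]), 'grip_force': 0.0, 'finger_gap': 0.995990816432728}
top [ 0.36079569 -0.10601238  1.39266484] 511.35479147708133 [ 0.13364082 -0.00234138 -0.99102707]
side [0.57844214 0.84580558 0.93887104] 465.1006902434073 [-0.01214326 -0.75609165 -0.65435308]
```

View pics/top0.png

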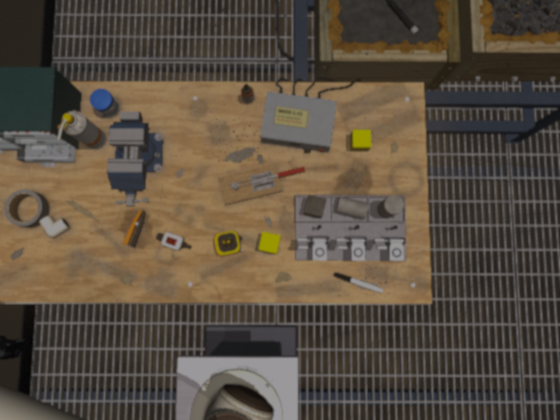

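View pics/side0.png

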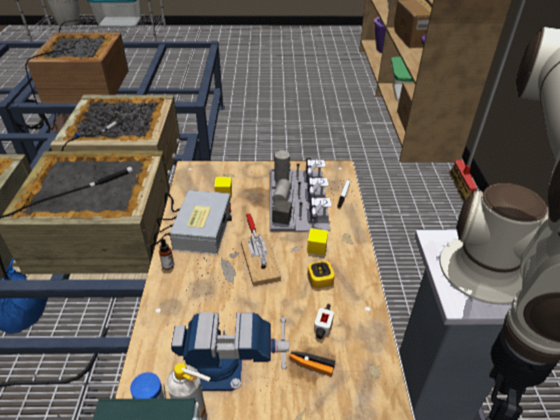

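The top view shows the rack at about columns 294–406 and rows 196–262. The cube is in the left bay (313,206), the lying core in the middle bay (352,207) and the standing core in the right bay (391,207). White tags sit at (320,250), (358,250) and (397,250), and the marker is at (358,283). The middle and right tags are therefore the ones to flip.

Run:
```python
from h import *
z=np.load('pics/top0.npz');p,d=z['p'],z['d'];P=pts('top',d)
print('valid',(d>0).mean()); 
for u,v in[(250,200),(320,250),(358,250),(397,250),(313,206),(352,207),(392,207),(358,283)]: print((u,v),P[v,u].round(3))
# white tags: bright low sat
h=cv2.cvtColor(p,cv2.COLOR_RGB2HSV); m=((h[...,2]>190)&(h[...,1]<40)).astype(np.uint8); m[:235]=0;m[265:]=0;m[:,:290]=0;m[:,410:]=0
n,l,s,c=cv2.connectedComponentsWithStats(m)
for i in range(1,n):
  if s[i][4]>20: 
    q=P[l==i]; print(s[i],np.median(q,0).round(4),q.min(0).round(3),q.max(0).round(3))
# rack base by height 
M=(P[...,2]>0.003)&(P[...,2]<0.012)&(h[...,1]<60); M[:190]=0;M[268:]=0;M[:,:288]=0;M[:,412:]=0
q=P[M][:,:2]; print(M.sum(), cv2.minAreaRect(q.astype(np.float32)*1000))
# lever tops / high points
for lo,hi in((.085,.105),(.056,.066)):
  M=((P[...,2]>lo)&(P[...,2]<hi)).astype(np.uint8); M[:225]=0;M[268:]=0;M[:,:288]=0;M[:,412:]=0
  n,l,s,c=cv2.connectedComponentsWithStats(M)
  for i in range(1,n):
    if s[i][4]>3: q=P[l==i]; print(lo,s[i],q.mean(0).round(4),q.min(0).round(3),q.max(0).round(3))
big=cv2.resize(p[185:295,280:420],None,fx=5.5,fy=5.45,interpolation=cv2.INTER_CUBIC); cv2.imwrite('pics/c1.png',big[:,:,::-1])
```

```text
valid 0.9960544217687075
(250, 200) [ 0.568 -0.029  0.004]
(320, 250) [ 0.428 -0.215  0.063]
(358, 250) [ 0.428 -0.313  0.065]
(397, 250) [ 0.429 -0.416  0.06 ]
(313, 206) [ 0.545 -0.198  0.053]
(352, 207) [ 0.543 -0.301  0.052]
(392, 207) [ 0.536 -0.395  0.106]
(358, 283) [ 0.343 -0.319  0.02 ]
3226 ((493.39508056640625, -301.63140869140625), (178.1097869873047, 299.6486511230469), 0.0551331490278244)
0.085 [298 244  10   5  39] [ 0.4353 -0.1673  0.0957] [ 0.431 -0.179  0.085] [ 0.442 -0.157  0.105]
0.085 [337 244  11   6  46] [ 0.4342 -0.2682  0.0961] [ 0.429 -0.28   0.085] [ 0.442 -0.256  0.104]
0.085 [376 245  11   5  45] [ 0.4343 -0.3679  0.0957] [ 0.429 -0.379  0.086] [ 0.44  -0.356  0.103]
0.056 [318 225   4   4  11] [ 0.4897 -0.2142  0.0609] [ 0.486 -0.218  0.056] [ 0.494 -0.211  0.065]
0.056 [356 225   4   4  12] [ 0.4899 -0.3137  0.0584] [ 0.486 -0.318  0.056] [ 0.494 -0.31   0.061]
0.056 [394 226   4   4  10] [ 0.4882 -0.4126  0.0601] [ 0.484 -0.418  0.058] [ 0.492 -0.409  0.064]
0.056 [298 238  13   4  26] [ 0.4557 -0.1748  0.0625] [ 0.451 -0.189  0.058] [ 0.46  -0.158  0.066]
0.056 [311 238  16  23 273] [ 0.4288 -0.2132  0.062 ] [ 0.402 -0.231  0.057] [ 0.459 -0.192  0.066]
0.056 [327 238   3   4   5] [ 0.4547 -0.2365  0.0637] [ 0.451 -0.239  0.06 ] [ 0.459 -0.233  0.065]
0.056 [336 239   8   4  14] [ 0.4537 -0.2646  0.0636] [ 0.449 -0.275  0.06 ] [ 0.457 -0.257  0.066]
0.056 [345 238  22  23 286] [ 0.4311 -0.3126  0.0617] [ 0.403 -0.335  0.056] [ 0.46  -0.28   0.066]
0.056 [374 239   3   4   7] [ 0.4543 -0.3579  0.0614] [ 0.45  -0.361  0.059] [ 0.457 -0.356  0.065]
0.056 [377 238  30  23 294] [ 0.4316 -0.4114  0.0618] [ 0.403 -0.439  0.056] [ 0.46  -0.363  0.066]
```

View pics/c1.png

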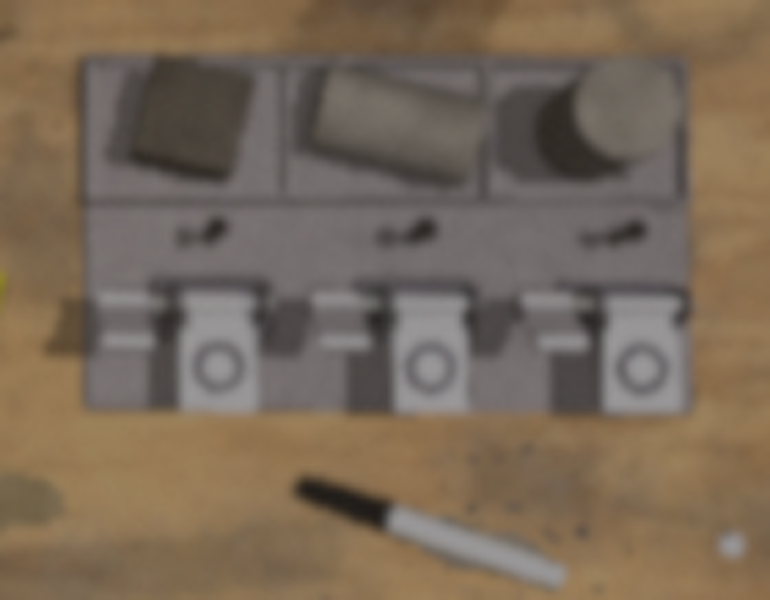

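The crop confirms it: the hinge line is at x≈0.455 and the rack yaw is about 0. The lever ends are at (0.435, -0.268, 0.096) for the middle tag and (0.435, -0.368, 0.096) for the right. These match the sizes given in the task. Next I approach the middle lever from above, with the fingers shut and yaw 0.

Call:
{"name": "play_rows", "arguments": {
  "newtons": 20,
  "steps": [
    {"rot": [0,0,8],"delta_pos": [-25,-34,5],"fingers": 1},
    {"rot": [0,0,154.7],"delta_pos": [-458,-630,100],"fingers": 1},
    {"rot": [0,0,154.7],"delta_pos": [-458,-630,100],"fingers": 1},
    {"rot": [0,0,154.7],"delta_pos": [-458,-630,100],"fingers": 1},
    {"rot": [0,0,154.7],"delta_pos": [-458,-630,100],"fingers": 1},
    {"rot": [0,0,154.7],"delta_pos": [-458,-630,100],"fingers": 1},
    {"rot": [0,0,154.7],"delta_pos": [-458,-630,100],"fingers": 1},
    {"rot": [0,0,154.7],"delta_pos": [-458,-630,100],"fingers": 1},
    {"rot": [0,0,154.7],"delta_pos": [-458,-630,100],"fingers": 1},
    {"rot": [0,0,154.7],"delta_pos": [-458,-630,100],"fingers": 1},
    {"rot": [0,0,154.7],"delta_pos": [-458,-630,100],"fingers": 1},
    {"rot": [0,0,154.7],"delta_pos": [-458,-630,100],"fingers": 1},
    {"rot": [0,0,154.7],"delta_pos": [-458,-630,100],"fingers": 1},
    {"rot": [0,0,154.7],"delta_pos": [-458,-630,100],"fingers": 1},
    {"rot": [0,0,154.7],"delta_pos": [-458,-630,100],"fingers": 1},
    {"rot": [0,0,154.7],"delta_pos": [-458,-630,100],"fingers": 1},
    {"rot": [0,0,154.7],"delta_pos": [-458,-630,100],"fingers": 1},
    {"rot": [0,0,154.7],"delta_pos": [-458,-630,100],"fingers": 1},
    {"rot": [0,0,154.7],"delta_pos": [-458,-630,100],"fingers": 1},
    {"rot": [0,0,154.7],"delta_pos": [-458,-630,100],"fingers": 1}
  ]
}}

```text
clock: 2.1
ee_pos: [0.3798, -0.268, 0.3045]
tcp_rot: [-180.0, 0.0, 0.2]
wrist_force: [-0.7, -0.0, -0.2]
finger_gap: -0.001
grip_force: 0.0
```

Run:
```python
from h import *
p,d=shot('side','s1');P=pts('side',d)
m=(abs(P[...,0]-.38)<.06)&(abs(P[...,1]+.268)<.06)&(P[...,2]>.112)&(P[...,2]<.25)
q=P[m];
for z in np.arange(.12,.25,.01):
  s=q[abs(q[:,2]-z)<.005]
  if len(s): print(z.round(3),len(s),s.min(0).round(3),s.max(0).round(3))
cv2.imwrite('pics/c2.png',cv2.resize(p[100:260,240:400],None,fx=3.7,fy=3.7,interpolation=cv2.INTER_CUBIC)[:,:,::-1])
```

```text
0.13 3 [ 0.378 -0.265  0.132] [ 0.392 -0.262  0.135]
0.14 22 [ 0.372 -0.267  0.136] [ 0.393 -0.254  0.145]
0.15 19 [ 0.373 -0.274  0.145] [ 0.393 -0.253  0.155]
0.16 21 [ 0.372 -0.275  0.155] [ 0.393 -0.253  0.164]
0.17 2 [ 0.379 -0.281  0.166] [ 0.393 -0.252  0.168]
0.18 23 [ 0.371 -0.301  0.175] [ 0.396 -0.235  0.185]
0.19 14 [ 0.371 -0.261  0.186] [ 0.394 -0.227  0.195]
0.2 35 [ 0.368 -0.285  0.195] [ 0.4   -0.217  0.205]
0.21 33 [ 0.366 -0.285  0.205] [ 0.4   -0.21   0.215]
0.22 50 [ 0.365 -0.256  0.216] [ 0.398 -0.208  0.225]
0.23 67 [ 0.362 -0.283  0.225] [ 0.402 -0.21   0.235]
0.24 49 [ 0.363 -0.274  0.235] [ 0.4   -0.224  0.245]
```

View pics/c2.png

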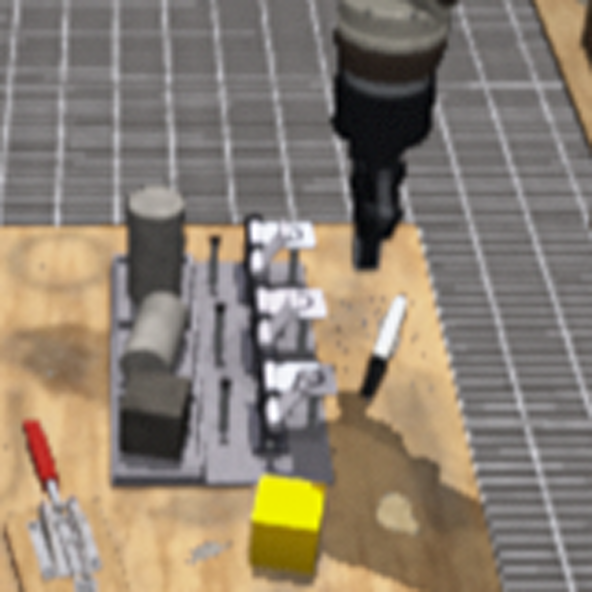

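The fingertip is at z≈0.132, as expected, and stands clear in front of the middle lever. Now I lower it and start pushing.

Call:
{"name": "play_rows", "arguments": {
  "steps": [
    {"rot": [0,0,-0.2],"delta_pos": [0,0,27],"fingers": 1},
    {"rot": [0,0,0],"delta_pos": [0,0,54],"fingers": 1},
    {"rot": [0,0,0],"delta_pos": [0,0,54],"fingers": 1},
    {"rot": [0,0,0],"delta_pos": [6,0,54],"fingers": 1},
    {"rot": [0,0,0],"delta_pos": [12,0,54],"fingers": 1},
    {"rot": [0,0,0],"delta_pos": [16,0,54],"fingers": 1},
    {"rot": [0,0,0],"delta_pos": [19,0,54],"fingers": 1},
    {"rot": [0,0,0],"delta_pos": [22,0,54],"fingers": 1},
    {"rot": [0,0,0],"delta_pos": [25,0,54],"fingers": 1},
    {"rot": [0,0,0],"delta_pos": [28,0,54],"fingers": 1},
    {"rot": [0,0,0],"delta_pos": [31,0,54],"fingers": 1},
    {"rot": [0,0,0],"delta_pos": [34,0,54],"fingers": 1},
    {"rot": [0,0,0],"delta_pos": [37,0,54],"fingers": 1},
    {"rot": [0,0,0],"delta_pos": [40,0,54],"fingers": 1},
    {"rot": [0,0,0],"delta_pos": [43,0,54],"fingers": 1},
    {"rot": [0,0,0],"delta_pos": [46,0,54],"fingers": 1},
    {"rot": [0,0,0],"delta_pos": [49,0,54],"fingers": 1},
    {"rot": [0,0,0],"delta_pos": [52,0,54],"fingers": 1},
    {"rot": [0,0,0],"delta_pos": [55,0,54],"fingers": 1},
    {"rot": [0,0,0],"delta_pos": [58,0,54],"fingers": 1}
  ]
}}

```text
clock: 4.15
ee_pos: [0.4381, -0.2682, 0.2507]
tcp_rot: [180.0, 0.0, -0.0]
wrist_force: [-0.4, 0.0, -0.5]
finger_gap: 0.0
grip_force: 0.1
```

Call:
{"name": "play_rows", "arguments": {
  "steps": [
    {"rot": [0,0,0],"delta_pos": [3,0,0],"fingers": 1},
    {"rot": [0,0,0],"delta_pos": [6,0,0],"fingers": 1},
    {"rot": [0,0,0],"delta_pos": [9,0,0],"fingers": 1},
    {"rot": [0,0,0],"delta_pos": [12,0,0],"fingers": 1},
    {"rot": [0,0,0],"delta_pos": [15,0,0],"fingers": 1},
    {"rot": [0,0,0],"delta_pos": [18,0,0],"fingers": 1},
    {"rot": [0,0,0],"delta_pos": [21,0,0],"fingers": 1},
    {"rot": [0,0,0],"delta_pos": [24,0,0],"fingers": 1},
    {"rot": [0,0,0],"delta_pos": [27,0,0],"fingers": 1},
    {"rot": [0,0,0],"delta_pos": [30,0,0],"fingers": 1},
    {"rot": [0,0,0],"delta_pos": [33,0,0],"fingers": 1},
    {"rot": [0,0,0],"delta_pos": [36,0,0],"fingers": 1},
    {"rot": [0,0,0],"delta_pos": [39,0,0],"fingers": 1},
    {"rot": [0,0,0],"delta_pos": [42,0,0],"fingers": 1},
    {"rot": [0,0,0],"delta_pos": [45,0,0],"fingers": 1},
    {"rot": [0,0,0],"delta_pos": [48,0,0],"fingers": 1},
    {"rot": [0,0,0],"delta_pos": [51,0,0],"fingers": 1},
    {"rot": [0,0,0],"delta_pos": [51,0,0],"fingers": 1}
  ]
}}

```text
clock: 5.95
ee_pos: [0.4891, -0.2682, 0.2506]
tcp_rot: [180.0, 0.0, -0.0]
wrist_force: [-0.0, 0.7, 0.8]
finger_gap: 0.003
grip_force: 0.0
```

Run:
```python
from h import *
p,d=shot('side','s2');P=pts('side',d)
cv2.imwrite('pics/c3.png',cv2.resize(p[100:260,240:400],None,fx=3.7,fy=3.7,interpolation=cv2.INTER_CUBIC)[:,:,::-1])
```

```text
(no output)
```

View pics/c3.png

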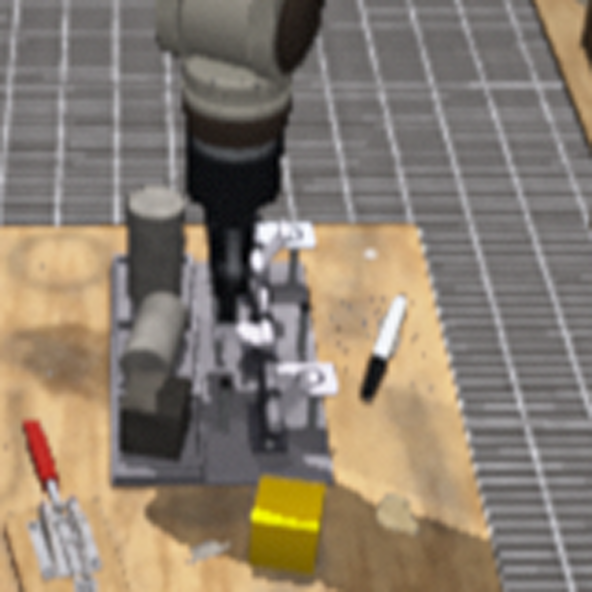

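The middle tag has left the near side; its white plate and lever at about (255,330) in the crop are now over the hinge. I lift the fingertip and move in front of the right lever.

Call:
{"name": "play_rows", "arguments": {
  "steps": [
    {"rot": [0,0,0],"delta_pos": [0,0,-30],"fingers": 1},
    {"rot": [0,0,0],"delta_pos": [0,0,-60],"fingers": 1},
    {"rot": [0,0,0],"delta_pos": [-35,33,-60],"fingers": 1},
    {"rot": [0,0,0],"delta_pos": [-70,66,-60],"fingers": 1},
    {"rot": [0,0,0],"delta_pos": [-109,100,-60],"fingers": 1},
    {"rot": [0,0,0],"delta_pos": [-109,100,-60],"fingers": 1},
    {"rot": [0,0,0],"delta_pos": [-109,100,-60],"fingers": 1}
  ]
}}

```text
clock: 6.7
ee_pos: [0.3789, -0.3689, 0.3109]
tcp_rot: [180.0, -0.0, -0.2]
wrist_force: [0.7, 0.0, -0.8]
finger_gap: 0.006
grip_force: 0.0
```

Run:
```python
from h import *
for n in('top','side'):
  p,d=shot(n,n+'3');P=pts(n,d)
  print(n)
  for y0 in(-.213,-.313,-.413):
    for a,x0,x1 in(('near',.40,.445),('far',.462,.51)):
      m=(P[...,0]>x0)&(P[...,0]<x1)&(abs(P[...,1]-y0)<.016)&(P[...,2]>.03)&(P[...,2]<.13); print(y0,a,m.sum(),P[m].mean(0).round(3) if m.any() else '')
  if n=='top': cv2.imwrite('pics/c4.png',cv2.resize(p[185:295,280:420],None,fx=5.5,fy=5.45,interpolation=cv2.INTER_CUBIC)[:,:,::-1])
```

```text
top
-0.213 near 204 [ 0.423 -0.214  0.062]
-0.213 far 16 [ 0.49  -0.213  0.055]
-0.313 near 17 [ 0.417 -0.313  0.054]
-0.313 far 165 [ 0.478 -0.313  0.081]
-0.413 near 83 [ 0.436 -0.411  0.062]
-0.413 far 20 [ 0.488 -0.413  0.054]
side
-0.213 near 74 [ 0.421 -0.214  0.058]
-0.213 far 26 [ 0.494 -0.213  0.047]
-0.313 near 22 [ 0.422 -0.313  0.048]
-0.313 far 101 [ 0.485 -0.312  0.072]
-0.413 near 64 [ 0.42  -0.413  0.057]
-0.413 far 20 [ 0.49  -0.411  0.05 ]
```

View pics/c4.png

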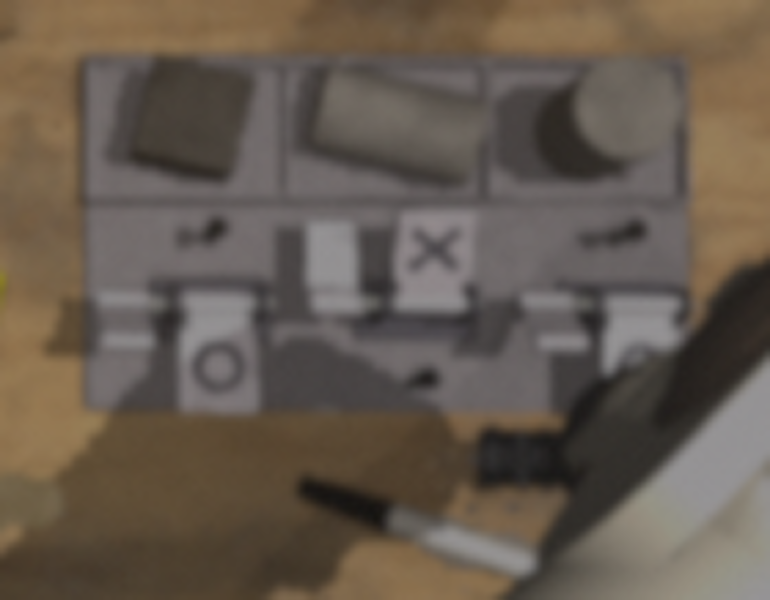

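The middle tag now shows its cross at about (435,248) and is still sinking on the far side. The right lever at (560,320) is untouched. Now the same push on the right lever.

Call:
{"name": "play_rows", "arguments": {
  "steps": [
    {"rot": [0,0,0],"delta_pos": [0,0,30],"fingers": 1},
    {"rot": [0,0,0],"delta_pos": [0,0,60],"fingers": 1},
    {"rot": [0,0,0],"delta_pos": [0,0,60],"fingers": 1},
    {"rot": [0,0,0],"delta_pos": [6,0,60],"fingers": 1},
    {"rot": [0,0,0],"delta_pos": [12,0,60],"fingers": 1},
    {"rot": [0,0,0],"delta_pos": [16,0,60],"fingers": 1},
    {"rot": [0,0,0],"delta_pos": [19,0,60],"fingers": 1},
    {"rot": [0,0,0],"delta_pos": [22,0,60],"fingers": 1},
    {"rot": [0,0,0],"delta_pos": [25,0,60],"fingers": 1},
    {"rot": [0,0,0],"delta_pos": [28,0,60],"fingers": 1},
    {"rot": [0,0,0],"delta_pos": [31,0,60],"fingers": 1},
    {"rot": [0,0,0],"delta_pos": [34,0,60],"fingers": 1},
    {"rot": [0,0,0],"delta_pos": [37,0,60],"fingers": 1},
    {"rot": [0,0,0],"delta_pos": [40,0,60],"fingers": 1},
    {"rot": [0,0,0],"delta_pos": [43,0,60],"fingers": 1},
    {"rot": [0,0,0],"delta_pos": [46,0,60],"fingers": 1},
    {"rot": [0,0,0],"delta_pos": [49,0,60],"fingers": 1},
    {"rot": [0,0,0],"delta_pos": [52,0,60],"fingers": 1},
    {"rot": [0,0,0],"delta_pos": [55,0,60],"fingers": 1},
    {"rot": [0,0,0],"delta_pos": [58,0,60],"fingers": 1}
  ]
}}

```text
clock: 8.8
ee_pos: [0.4381, -0.3681, 0.2507]
tcp_rot: [-180.0, 0.0, -0.0]
wrist_force: [-0.3, 1.1, -0.1]
finger_gap: 0.002
grip_force: 0.1
```

Call:
{"name": "play_rows", "arguments": {
  "steps": [
    {"rot": [0,0,0],"delta_pos": [3,0,0],"fingers": 1},
    {"rot": [0,0,0],"delta_pos": [6,0,0],"fingers": 1},
    {"rot": [0,0,0],"delta_pos": [9,0,0],"fingers": 1},
    {"rot": [0,0,0],"delta_pos": [12,0,0],"fingers": 1},
    {"rot": [0,0,0],"delta_pos": [15,0,0],"fingers": 1},
    {"rot": [0,0,0],"delta_pos": [18,0,0],"fingers": 1},
    {"rot": [0,0,0],"delta_pos": [21,0,0],"fingers": 1},
    {"rot": [0,0,0],"delta_pos": [24,0,0],"fingers": 1},
    {"rot": [0,0,0],"delta_pos": [27,0,0],"fingers": 1},
    {"rot": [0,0,0],"delta_pos": [30,0,0],"fingers": 1},
    {"rot": [0,0,0],"delta_pos": [33,0,0],"fingers": 1},
    {"rot": [0,0,0],"delta_pos": [36,0,0],"fingers": 1},
    {"rot": [0,0,0],"delta_pos": [39,0,0],"fingers": 1},
    {"rot": [0,0,0],"delta_pos": [42,0,0],"fingers": 1},
    {"rot": [0,0,0],"delta_pos": [45,0,0],"fingers": 1},
    {"rot": [0,0,0],"delta_pos": [48,0,0],"fingers": 1},
    {"rot": [0,0,0],"delta_pos": [51,0,0],"fingers": 1},
    {"rot": [0,0,0],"delta_pos": [51,0,0],"fingers": 1}
  ]
}}

```text
clock: 10.6
ee_pos: [0.4891, -0.3682, 0.2507]
tcp_rot: [180.0, -0.0, 0.0]
wrist_force: [0.1, -0.6, 0.2]
finger_gap: 0.002
grip_force: 0.0
```

Call:
{"name": "play_rows", "arguments": {
  "steps": [
    {"rot": [0,0,0],"delta_pos": [0,0,-30],"fingers": 1},
    {"rot": [0,0,0],"delta_pos": [0,0,-70],"fingers": 1},
    {"rot": [0,0,0],"delta_pos": [-35,0,-100],"fingers": 1},
    {"rot": [0,0,0],"delta_pos": [-70,0,-130],"fingers": 1},
    {"rot": [0,0,0],"delta_pos": [-110,0,-150],"fingers": 1},
    {"rot": [0,0,0],"delta_pos": [-150,-30,-150],"fingers": 1},
    {"rot": [0,0,0],"delta_pos": [-180,-75,-150],"fingers": 1},
    {"rot": [0,0,0],"delta_pos": [-180,-120,-150],"fingers": 1},
    {"rot": [0,0,0],"delta_pos": [-180,-165,-150],"fingers": 1},
    {"rot": [0,0,0],"delta_pos": [-180,-165,-150],"fingers": 1},
    {"rot": [0,0,0],"delta_pos": [-180,-165,-150],"fingers": 1},
    {"rot": [0,0,0],"delta_pos": [-180,-165,-150],"fingers": 1},
    {"rot": [0,0,0],"delta_pos": [-180,-165,-150],"fingers": 1},
    {"rot": [0,0,0],"delta_pos": [-180,-165,-150],"fingers": 1},
    {"rot": [0,0,0],"delta_pos": [-180,-165,-150],"fingers": 1},
    {"rot": [0,0,0],"delta_pos": [-180,-165,-150],"fingers": 1}
  ]
}}

```text
clock: 12.2
ee_pos: [0.3089, -0.2035, 0.4005]
tcp_rot: [-180.0, 0.0, -0.1]
wrist_force: [-0.7, 0.6, 0.3]
finger_gap: -0.0
grip_force: 0.0
```

Run:
```python
from h import *
for n in('top','side'):
  p,d=shot(n,n+'5');P=pts(n,d)
  print(n)
  for y0 in(-.213,-.313,-.413):
    for a,x0,x1 in(('near',.40,.445),('far',.462,.51)):
      m=(P[...,0]>x0)&(P[...,0]<x1)&(abs(P[...,1]-y0)<.016)&(P[...,2]>.03)&(P[...,2]<.13); print(y0,a,m.sum(),P[m].mean(0).round(3) if m.any() else '')
  if n=='top': cv2.imwrite('pics/c5.png',cv2.resize(p[185:295,280:420],None,fx=5.5,fy=5.45,interpolation=cv2.INTER_CUBIC)[:,:,::-1])
```

```text
top
-0.213 near 204 [ 0.423 -0.213  0.062]
-0.213 far 14 [ 0.49  -0.214  0.058]
-0.313 near 16 [ 0.417 -0.313  0.056]
-0.313 far 205 [ 0.484 -0.313  0.062]
-0.413 near 20 [ 0.417 -0.413  0.053]
-0.413 far 203 [ 0.482 -0.413  0.07 ]
side
-0.213 near 71 [ 0.421 -0.214  0.058]
-0.213 far 27 [ 0.494 -0.212  0.047]
-0.313 near 21 [ 0.422 -0.312  0.049]
-0.313 far 107 [ 0.487 -0.313  0.059]
-0.413 near 24 [ 0.422 -0.413  0.047]
-0.413 far 91 [ 0.486 -0.412  0.065]
```

View pics/c5.png

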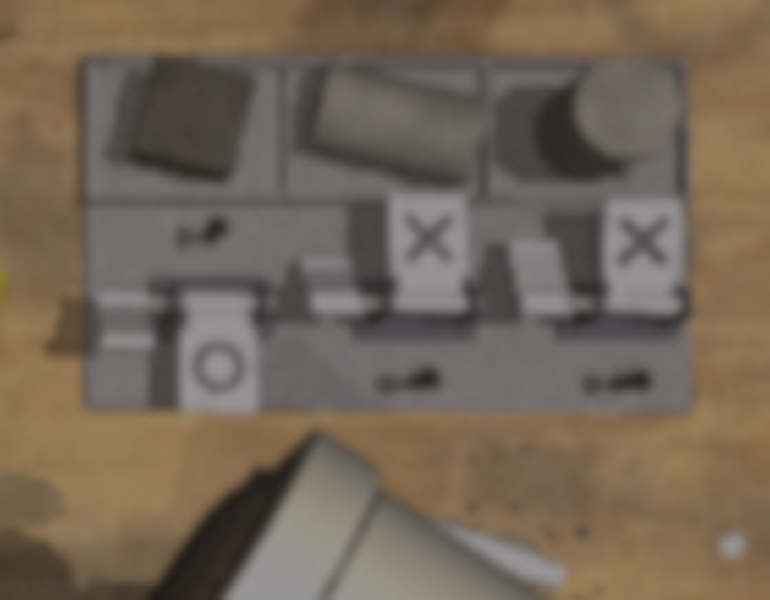

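Both tags show crosses, at (430,238) and (643,240), and the cube's tag still shows its ring. The right tag averages 8 mm higher than the middle one, so it may still be sinking. I wait and measure again.

Call:
{"name": "play_rows", "arguments": {
  "steps": [
    {"rot": [0,0,0],"delta_pos": [0,0,0],"fingers": 1},
    {"rot": [0,0,0],"delta_pos": [0,0,0],"fingers": 1},
    {"rot": [0,0,0],"delta_pos": [0,0,0],"fingers": 1},
    {"rot": [0,0,0],"delta_pos": [0,0,0],"fingers": 1},
    {"rot": [0,0,0],"delta_pos": [0,0,0],"fingers": 1},
    {"rot": [0,0,0],"delta_pos": [0,0,0],"fingers": 1},
    {"rot": [0,0,0],"delta_pos": [0,0,0],"fingers": 1},
    {"rot": [0,0,0],"delta_pos": [0,0,0],"fingers": 1},
    {"rot": [0,0,0],"delta_pos": [0,0,0],"fingers": 1},
    {"rot": [0,0,0],"delta_pos": [0,0,0],"fingers": 1},
    {"rot": [0,0,0],"delta_pos": [0,0,0],"fingers": 1},
    {"rot": [0,0,0],"delta_pos": [0,0,0],"fingers": 1},
    {"rot": [0,0,0],"delta_pos": [0,0,0],"fingers": 1},
    {"rot": [0,0,0],"delta_pos": [0,0,0],"fingers": 1},
    {"rot": [0,0,0],"delta_pos": [0,0,0],"fingers": 1}
  ]
}}

```text
clock: 13.8
ee_pos: [0.3088, -0.2031, 0.4007]
tcp_rot: [-180.0, 0.0, -0.0]
wrist_force: [0.4, 0.2, 0.0]
finger_gap: 0.003
grip_force: 0.0
```

Run:
```python
from h import *
for n in('top','side'):
  p,d=shot(n,n+'6');P=pts(n,d)
  for y0 in(-.213,-.313,-.413):
    s=1 if y0>-.25 else -1
    m=(abs(P[...,1]-y0)<.014)&((P[...,0]-.455)*-s>.012)&((P[...,0]-.455)*-s<.05)&(P[...,2]>.045)&(P[...,2]<.13)
    q=P[m]; f=np.polyfit((q[:,0]-.455)*-s,q[:,2],1); print(n,y0,m.sum(),q.mean(0).round(4),'tilt rad',f[0].round(3))
```

```text
top -0.213 153 [ 0.4245 -0.2125  0.0619] tilt rad 0.058
top -0.313 160 [ 0.4856 -0.3127  0.0617] tilt rad 0.003
top -0.413 157 [ 0.4861 -0.4131  0.062 ] tilt rad -0.029
side -0.213 52 [ 0.4198 -0.2137  0.0613] tilt rad -0.003
side -0.313 74 [ 0.4862 -0.3121  0.0611] tilt rad -0.057
side -0.413 58 [ 0.4853 -0.4127  0.0617] tilt rad -0.002
```

Both tags now lie level on the far side, and the cube's tag is level on the near side.

```bash
python3 -c "
from h import *
print(order.hand_in())"
```

```text
the job is handed in; nothing more can be done
None
```

The middle and right tags, in front of the two round cores, now lie flat on the far side showing the cross; the cube's tag on the left still shows the ring, and the job is handed in.

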